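# Zero the kitchen scale with the bowl on its pan

### The arm

A 6-joint arm with a two-finger parallel gripper is mounted at the origin on a cart in front of the work surface, level with it; the furniture and walls round the work are solid. World frame = base frame: x ahead of the robot, y to its left, z up, the work surface at z = 0. Lengths are in m, angles in degrees, forces in N, time in s.
With the tool pointing down it reaches from about 0.3 to 0.75 m from the base axis. Payload 8.5 kg.
Tool frame: the origin (TCP) lies at the very end of the fingers, on their centre line; the grasp point (between the pads) lies 19 mm behind it (env.grip_depth is the z of the grasp point in the tool frame, in m); z points along the fingers, y is the direction in which the jaws open and shut (so a half turn about z gives the same grasp; the last joint's range is limited). The gripper opens to 85 mm and grips with 20 to 120 N. Pads are 22 mm wide; open, the fingers measure 114 mm over their backs; the gripper's body (76 mm by 85 mm) begins 54 mm behind the grasp point. The pads swing forward as they close: fully open they stand 13 mm farther back than shut.
Start: joints at [54.7, 21.807, 74.336, -0, 83.858, -12.336], TCP at [0.215, 0.506, 0.231] pointing down, gripper open.
Joint ranges: [-178.18, 178.18], [-50.72, 133.34], [12.68, 142.11], [-81.47, 261.47], [9.98, 163.14], [-165.26, 165.26]. Speed limits (degrees/s): [136.94, 136.94, 180, 180, 180, 180].

### API

Orientations are given as a 3x3 rotation matrix whose columns are the frame's x, y, z axes.
In Python, from rig import env gives the robot as it stands.
- The arm moves only by the tool apply_moves, never from a script. Its argument "plan" is a list of rows, each an object of numbers: "tx", "ty", "tz": the shift along the world's x, y, z in mm; "rx", "ry", "rz": the turn, a rotation vector about the world's x, y, z in rad; "jaw": the opening, from -1 (shut) to 1 (fully open). A call has 1 to 12 rows; each row is the pose to reach, as a shift and turn from the pose measured when the call began; what a row does not reach only later rows make up. A row lasts 1/10 s, in which the tool goes at most 50 mm and 8.59 degrees, less where a joint would pass 70% of its speed; a pose out of reach is approached as far as the arm can. A call with a gripper value outside its range is refused whole. The fingers move at their own pace and stop on an object; "grip_force" is the grip in N (left out, the last holds). Time passes only in rows, so rows that repeat a pose let the fingers close. It gives the time, the measured TCP pose, the force and the opening at its end, in the units of the state.
- env.observe(): the state, without advancing time (a new reading comes with each control period).
- env.get_image(name): name is "side" or "top" or "wrist"; returns a dict with "image" (384x512x3 uint8, red, green, blue), "intrinsics" (3x3 intrinsics, pixels), "world_from_camera" (4x4, takes a point from camera to world coordinates). Camera axes: x right, y up, looking along -z (the intrinsics and any distortion apply to the point x, -y, -z); pixel columns grow to the right and rows downward; lengths in m; the calibration is good to about 2 mm. A picture is of the moment at which its call begins. There is no depth.
- env.close_job(): hands the job in, once; it reports no verdict.
The state is a dict: "time_s": time; "q": joint angles; "qvel": joint speeds; "joint_efforts": joint torques, N m; "position": TCP position; "tool_rot": TCP orientation; "ft_force": force on the tool from outside, world axes, zero at the start; "wrist_torque": the same for the moment, N m; "grip_width": finger opening in m.
Only numpy, scipy, OpenCV 4.12 (cv2) and the standard library are available. Lean on these libraries where they do the work, as an engineer would, in place of code of your own. Each camera call takes 0.05 s, during which the arm holds its last target.

### The job

Make the kitchen scale ready for weighing into the bowl: set the empty bowl down in the middle of the scale's pan, then turn the stiff knob in the middle of the dial until its needle points at the dial's zero mark again. The scale stands loose on slippery feet, so press down on the knob while you turn it: the scale must not twist round or slide on the worktop. Leave everything else where it is.

Things in the scene. Friction and masses are not known exactly. Their poses are not given: they have to be found in the camera images.
- scale: low light grey mechanical kitchen scale, 265 mm long (its x) and 146 mm wide (its y), 0.4 kg, loose on four slippery feet (x = +-105, y = +-56 mm; friction about 0.2). Origin on the worktop under its middle, z up. At the robot's end (-x) a round dial, 52 mm high, with a knob in its centre at x = -72 mm; at the far end a round steel pan, centre at x = +68 mm. The housing elsewhere is 28 to 35 mm high
- scale_back (a point): middle of the scale's far end, on its x axis at x = +130 mm, 20 mm above the worktop
- pan_center (a point): centre of the top face of the flat steel pan (132 mm across), 50 mm above the worktop with nothing on it; it stands on a spring (400 N/m) and sinks straight down 2.45 mm for each 100 g, 13 mm at most. Its axes are the scale's
- zero_mark (a point): the zero mark on the white dial disc: a black bar 4 mm wide, thicker than the other marks; it turns with the disc. The point lies on the bar, 48 mm from the knob's axis, right under the needle's tip when the scale reads zero. The other marks (one each 20 g, a long one each 100 g) follow counter-clockwise seen from above
- needle_tip (a point): tip of the thin black needle that comes out from under the knob's skirt and turns with the knob; 48 mm from the knob's axis, 3 mm over the dial disc. It points from the knob to the pan when zero_knob is 0
- dial (a joint): how far the load on the pan has turned the dial disc, rad, clockwise seen from above: 8.0 rad for each kg, 0 with the pan empty; give it about 1 s to settle. The needle is over the zero mark when zero_knob has the same value; the disc cannot be turned by hand
- zero_knob (a joint): angle of the zero knob and its needle, rad, clockwise seen from above positive, -0.8 to 3.4, starting near 0. It stays where it is left and takes 0.3 N m to turn: unless it is pressed down meanwhile (15 to 20 N serves) the whole scale turns instead
- knob_grip (a point): on the upright axis of the round ribbed black knob (41 mm across, from 61 to 92 mm above the worktop), 80 mm above the worktop. Under it is its skirt, 54 mm across, top 60 mm above the worktop, which turns with it. Any grip direction about the axis serves; grip it firmly
- bowl: empty white china rice bowl, 115 mm across the rim, 52 mm high, foot 70 mm across, 0.15 to 0.27 kg (not known beforehand). Origin: centre of its underside, z up. Its sides flare outward, the sloping wall takes 11 to 13 mm between the pads, about 40 mm from the axis 18 mm below the rim; pinch the wall at the rim from above, one finger inside
- garlic: a bulb of garlic, 60 mm; not needed, leave it alone. Origin: under its middle
- lemon: a lemon, 78 mm long; not needed, leave it alone. Origin: under its middle
- mug: a striped mug, 86 mm across and 90 mm high with a handle; not needed, leave it alone. Origin: under its middle
- teaspoon: a steel teaspoon, 130 mm long, lying flat; not needed, leave it alone. Origin: under its middle
- chopsticks: a pair of brown chopsticks lying side by side, 239 mm long; not needed, leave it alone. Origin: under its middle
- pepper_jar: a small spice jar with a yellow-brown cap, 45 mm across, 100 mm high; not needed, leave it alone. Origin: under its middle

How it is judged (in metres and radians):
On the way, in this order (a step that is already met when the one before it is completed fails the run):
1. the bowl stands upright in the middle of the pan, let go and at rest, before the needle is set (horizontal distance between bowl and pan_center below 0.025 m and z of bowl in the frame of pan_center between -0.006 and 0.006 m and angle between bowl's own z axis and vertical below 0.12 rad and contact force between bowl and the fingers below 0.1 N and linear speed of bowl below 0.02 m/s), for 0.3 s.
2. with the bowl on the pan, the needle points at the zero mark (all of step 1 and horizontal distance between needle_tip and zero_mark below 0.004 m), for 0.2 s.
At the end, for the whole second after the job is handed in: The bowl stands upright and still on the pan, released, its centre within 25 mm of the pan's centre; the dial is still and the needle's tip is within 4 mm of the zero mark (half a 20 g division); the scale stands flat within 20 mm of where it stood, at its middle and at its far end (all of step 2 and velocity of joint dial between -0.2 and 0.2 rad/s and distance of each of scale, scale_back from where it was at the start of the episode below 0.02 m and angle between scale's own z axis and vertical below 0.05 rad and linear speed of scale below 0.01 m/s); the robot touches nothing.
It fails at once if the scale twists or slides more than 20 mm (at its middle or its far end) (distance of any of scale, scale_back from where it was at the start of the episode above 0.02 m).
It fails at once if the bowl is let fall (more than about 2 cm) (linear speed of bowl above 0.6 m/s and contact force between bowl and the fingers below 0.1 N).
It fails at once if one of the other things is shifted more than 30 mm (distance of any of garlic, lemon, mug, teaspoon, chopsticks, pepper_jar from where it was at the start of the episode above 0.03 m).
It also fails if it takes over 70 s, if anything falls off the work surface, if the arm or the gripper's body presses on something with over 40 N, if the wrist force passes 120 N, or if a joint passes its speed limit or range.

## Working session

There is one attempt and no reset: what is moved stays moved. The work goes in short steps, Python scripts to look and compute and a tool call to move; the robot and the scene stay as the last step left them, time stands still between calls to the robot, and variables do not carry over. Pictures are saved under pics/ and viewed, and the job is handed in when it is done.

Besides the shell and the picture viewer there is one more tool, called after "Call:" by a JSON object that holds its "name" and its "arguments". apply_moves: Moves the arm, as the interface text tells. Its arguments: {"type":"object","properties":{"plan":{"type":"array","items":{"type":"object","properties":{"tx":{"type":"number"},"ty":{"type":"number"},"tz":{"type":"number"},"rx":{"type":"number"},"ry":{"type":"number"},"rz":{"type":"number"},"jaw":{"type":"number"}}}},"grip_force":{"type":"number"}},"required":["plan"]}

```bash
mkdir -p pics; ls; cat > h.py <<'E'
import numpy as np, cv2
from rig import env
def snap(n,f):
    d=env.get_image(n); cv2.imwrite('pics/'+f+'.png',d['image'][:,:,::-1]); np.savez('pics/'+f+'.npz',**d); return d
def load(f): return dict(np.load('pics/'+f+'.npz'))
def ray(d,u,v):
    K=d['intrinsics'];T=d['world_from_camera']
    c=np.array([(u-K[0,2])/K[0,0],-(v-K[1,2])/K[1,1],-1]); r=T[:3,:3]@c
    return T[:3,3],r/np.linalg.norm(r)
def plane(d,u,v,z):
    o,r=ray(d,u,v); return o+r*(z-o[2])/r[2]
def proj(d,p):
    T=d['world_from_camera'];K=d['intrinsics'];c=T[:3,:3].T@(np.array(p)-T[:3,3])
    x=np.array([c[0],-c[1],-c[2]]);x=K@x;return x[:2]/x[2]
def tri(d1,p1,d2,p2):
    o1,r1=ray(d1,*p1);o2,r2=ray(d2,*p2)
    A=np.array([r1,-r2]).T; s=np.linalg.lstsq(A,o2-o1,rcond=None)[0]
    a=o1+s[0]*r1;b=o2+s[1]*r2;return (a+b)/2,np.linalg.norm(a-b)
E
python3 - <<'E'
from h import *
np.set_printoptions(precision=3,suppress=True)
for n in ['side','top','wrist']:
    d=snap(n,n+'0');print(n,d['intrinsics'],d['world_from_camera'])
print(env.observe(),env.grip_depth)
E
```

```text
pics
side [[444.266   0.    262.772]
 [  0.    444.266 182.707]
 [  0.      0.      1.   ]] [[-1.    -0.007 -0.02   0.548]
 [-0.014 -0.502  0.865  1.043]
 [-0.016  0.865  0.501  0.7  ]
 [ 0.     0.     0.     1.   ]]
top [[382.905   0.    267.907]
 [  0.    382.905 190.463]
 [  0.      0.      1.   ]] [[-0.014  0.989 -0.145  0.431]
 [-1.    -0.017 -0.023 -0.03 ]
 [-0.025  0.145  0.989  0.953]
 [ 0.     0.     0.     1.   ]]
wrist [[291.371   0.    260.018]
 [  0.    291.371 186.119]
 [  0.      0.      1.   ]] [[ 0.39  -0.884 -0.259  0.149]
 [ 0.921  0.374  0.111  0.535]
 [-0.001 -0.281  0.96   0.374]
 [ 0.     0.     0.     1.   ]]
{'time_s': 0.15, 'q': array([ 54.699,  21.834,  74.373,   0.002,  83.857, -12.335]), 'qvel': array([-0.114, -0.086, -0.161, -0.021,  0.04 , -0.086]), 'joint_efforts': array([  0.003, -44.863, -23.134,  -0.   ,   0.004,   0.   ]), 'position': array([0.214, 0.506, 0.231]), 'tool_rot': array([[-0.921,  0.39 , -0.001],
       [ 0.39 ,  0.921, -0.001],
       [ 0.   , -0.001, -1.   ]]), 'ft_force': array([-0.137,  0.022,  0.593]), 'wrist_torque': array([-0.022,  0.001, -0.015]), 'grip_width': 0.08556011984665682} -0.0187
```

View pics/top0.png

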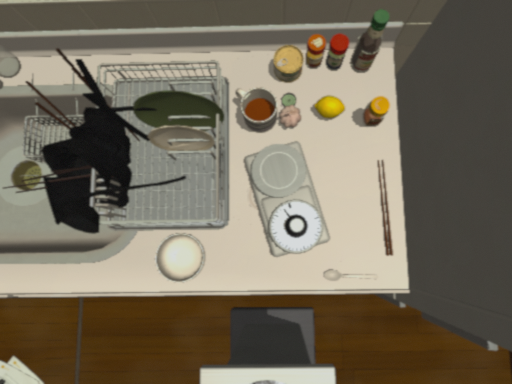

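View pics/side0.png

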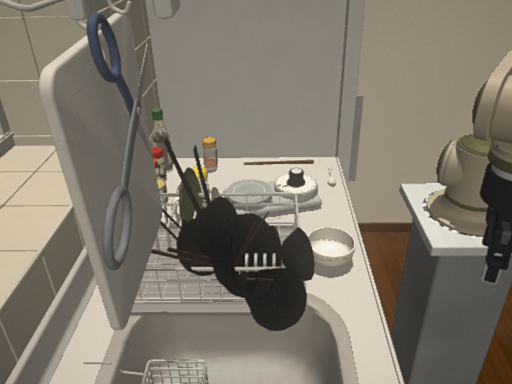

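View pics/wrist0.png

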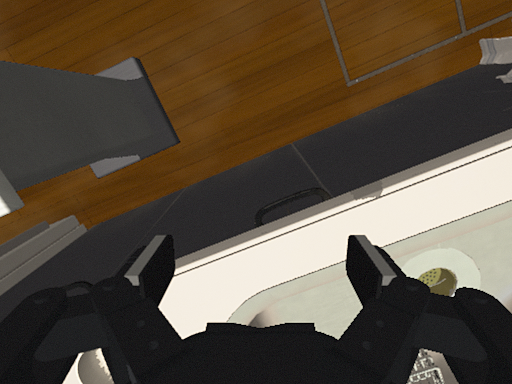

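```bash
python3 - <<'E'
from h import *
np.set_printoptions(precision=4,suppress=True)
t=load('top0');s=load('side0')
a=cv2.resize(t['image'][130:290,140:340],None,fx=4,fy=4,interpolation=cv2.INTER_CUBIC)[:600];cv2.imwrite('pics/tc.png',a[:,:,::-1])
a=cv2.resize(s['image'][150:280,200:370],None,fx=4.5,fy=4.5,interpolation=cv2.INTER_CUBIC)[:600];cv2.imwrite('pics/sc.png',a[:,:,::-1])
for nm,p,z in [('bowl',(181,257),.052),('knob',(297,225),.092),('pan',(278,170),.05)]: print(nm,plane(t,*p,z))
print(plane(s,331,238,.052),plane(s,296,171,.092))
E
```

```text
bowl [0.4098 0.1953 0.052 ]
knob [ 0.478  -0.0747  0.092 ]
pan [ 0.6127 -0.0345  0.05  ]
[0.4074 0.19   0.052 ] [ 0.4785 -0.0715  0.092 ]
```

View pics/tc.png

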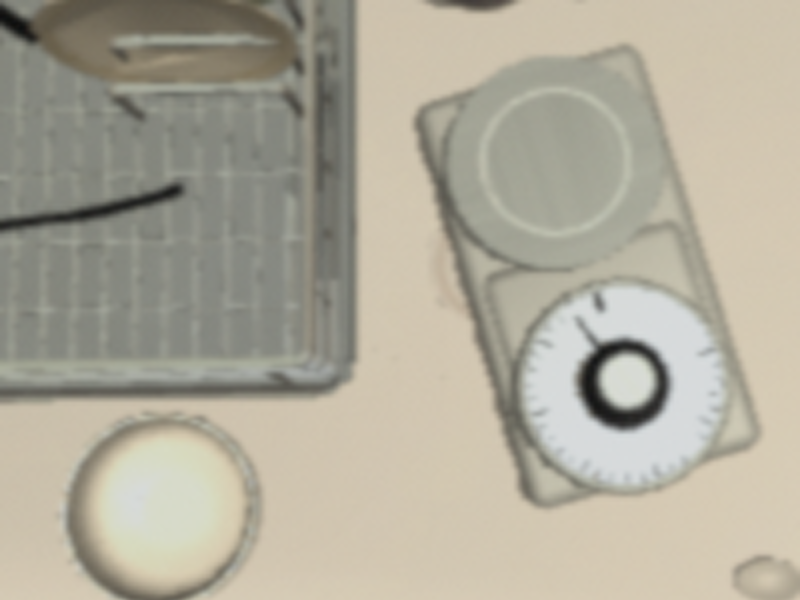

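View pics/sc.png

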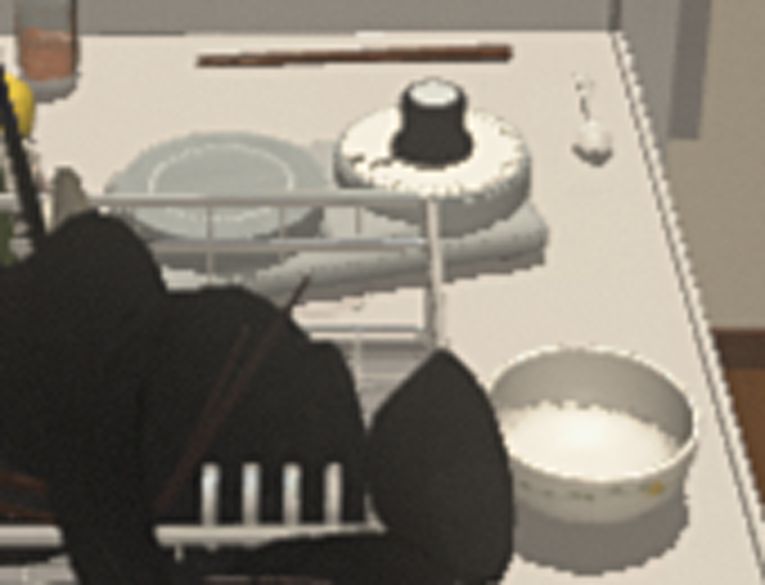

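Call:
{"name": "apply_moves", "arguments": {"plan": [{"tx":20,"ty":-45,"tz":10,"rz":0.1},{"tx":35,"ty":-90,"tz":10,"rz":0.2},{"tx":50,"ty":-135,"tz":10,"rz":0.3},{"tx":65,"ty":-180,"tz":10,"rz":0.4},{"tx":85,"ty":-225,"tz":10,"rz":0.4},{"tx":105,"ty":-270,"tz":10,"rz":0.4},{"tx":140,"ty":-300,"tz":10,"rz":0.4},{"tx":165,"ty":-330,"tz":10,"rz":0.4},{"tx":165,"ty":-330,"tz":10,"rz":0.4},{"tx":165,"ty":-330,"tz":10,"rz":0.4}]}}

```text
validation failed for argument at $.pl...
```

```bash
python3 - <<'E'
from h import *
np.set_printoptions(precision=4,suppress=True)
snap('wrist','w1');print(env.observe())
E
```

```text
{'time_s': 0.2, 'q': array([ 54.6988,  21.8289,  74.3606,   0.001 ,  83.8576, -12.3366]), 'qvel': array([-0.0294, -0.1681, -0.1925, -0.0549,  0.0662,  0.0716]), 'joint_efforts': array([  0.0007, -44.822 , -23.1176,  -0.0001,   0.0035,   0.    ]), 'position': array([0.2145, 0.5063, 0.231 ]), 'tool_rot': array([[-0.9207,  0.3902, -0.0005],
       [ 0.3902,  0.9207, -0.0007],
       [ 0.0002, -0.0008, -1.    ]]), 'ft_force': array([ 0.3665, -0.2165, -1.171 ]), 'wrist_torque': array([ 0.0524, -0.0325, -0.0062]), 'grip_width': 0.0851881066278245}
```

View pics/w1.png

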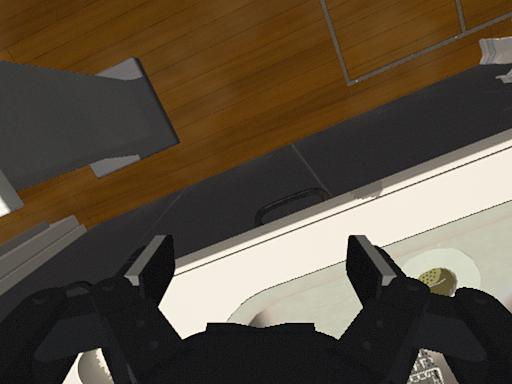

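Call:
{"name": "apply_moves", "arguments": {"plan": [{"tx":20,"ty":-45,"tz":10,"rx":0,"ry":0,"rz":0.1,"jaw":1},{"tx":35,"ty":-90,"tz":10,"rx":0,"ry":0,"rz":0.2,"jaw":1},{"tx":50,"ty":-135,"tz":10,"rx":0,"ry":0,"rz":0.3,"jaw":1},{"tx":65,"ty":-180,"tz":10,"rx":0,"ry":0,"rz":0.4,"jaw":1},{"tx":85,"ty":-225,"tz":10,"rx":0,"ry":0,"rz":0.4,"jaw":1},{"tx":105,"ty":-270,"tz":10,"rx":0,"ry":0,"rz":0.4,"jaw":1},{"tx":140,"ty":-300,"tz":10,"rx":0,"ry":0,"rz":0.4,"jaw":1},{"tx":165,"ty":-330,"tz":10,"rx":0,"ry":0,"rz":0.4,"jaw":1},{"tx":165,"ty":-330,"tz":10,"rx":0,"ry":0,"rz":0.4,"jaw":1},{"tx":165,"ty":-330,"tz":10,"rx":0,"ry":0,"rz":0.4,"jaw":1}]}}

```text
time_s: 1.2
position: [0.3795, 0.1759, 0.2407]
tool_rot: [[-1.0, 0.003, -0.001], [0.003, 1.0, -0.001], [0.001, -0.001, -1.0]]
ft_force: [-1.0, 0.7, -0.8]
grip_width: 0.0852
```

```bash
python3 - <<'E'
from h import *
d=snap('wrist','w1')
E
```

```text
(no output)
```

View pics/w1.png

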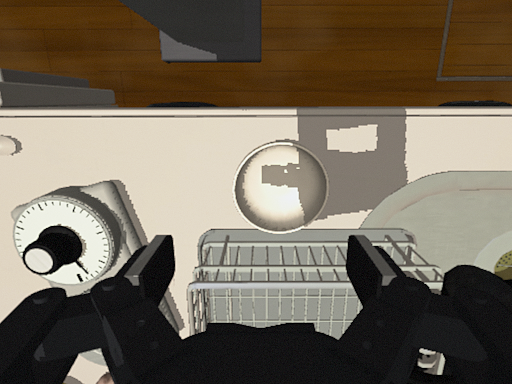

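```bash
cat > rim.py <<'E'
from h import *
from scipy.optimize import least_squares
def rimpts(d,c,r0,r1,n=72):
    g=cv2.GaussianBlur(d['image'],(0,0),0.8).astype(np.float32)
    out=[]
    for a in np.linspace(0,2*np.pi,n,endpoint=False):
        r=np.arange(r0,r1,.25); u=(c[0]+r*np.cos(a)).astype(np.float32);v=(c[1]+r*np.sin(a)).astype(np.float32)
        p=cv2.remap(g,u[None],v[None],cv2.INTER_LINEAR)[0]
        m=np.linalg.norm(p[2:]-p[:-2],axis=1); i=m.argmax(); out.append((u[i+1],v[i+1]))
    return np.array(out)
def circ(P):
    f=lambda x:np.hypot(P[:,0]-x[0],P[:,1]-x[1])-x[2]
    r=least_squares(f,[*P[:,:2].mean(0),.05],loss='soft_l1',f_scale=.001); return r.x,np.median(abs(f(r.x)))
E
python3 - <<'E'
from rim import *
np.set_printoptions(precision=4,suppress=True)
w=load('w1');t=load('top0')
for d,c,r0,r1,nm in [(w,(281,187),40,53,'w'),(t,(181.5,257),19,28,'t')]:
    q=rimpts(d,c,r0,r1)
    for z in (.04,.052,.06):
        print(nm,z,*circ(np.array([plane(d,*p,z) for p in q])))
    im=cv2.resize(d['image'],None,fx=6,fy=6,interpolation=cv2.INTER_CUBIC)
    for p in q: cv2.circle(im,(int(p[0]*6+3),int(p[1]*6+3)),2,(255,0,0),-1)
    x,y=int(c[0]*6),int(c[1]*6); cv2.imwrite('pics/q%s.png'%nm,im[y-300:y+300,x-350:x+350,::-1])
E
```

```text
w 0.04 [0.414  0.2022 0.0564] 0.0004893627206526453
w 0.052 [0.4103 0.2013 0.0544] 0.00047713222666728033
w 0.06 [0.4078 0.2007 0.0531] 0.0004688629459826642
t 0.04 [0.4082 0.2045 0.053 ] 0.0007202991605537723
t 0.052 [0.4085 0.2014 0.0523] 0.000711622589013413
t 0.06 [0.4087 0.1994 0.0519] 0.0007058429270062443
```

View pics/qw.png

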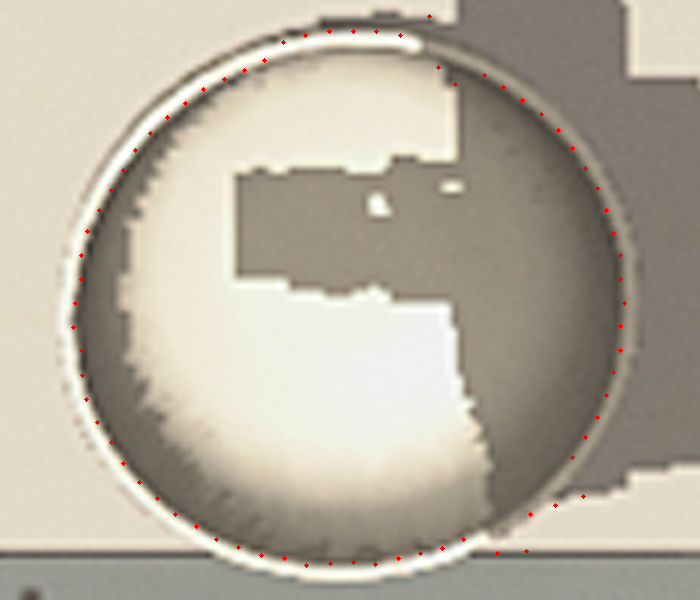

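View pics/qt.png

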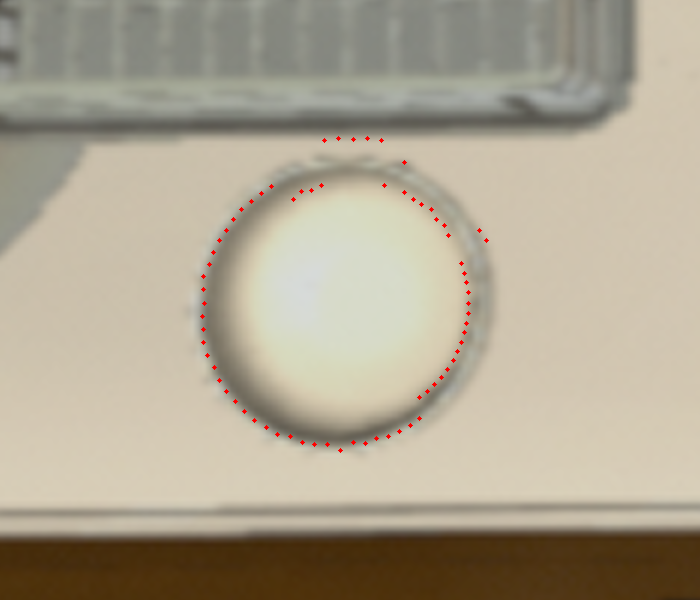

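Call:
{"name": "apply_moves", "arguments": {"plan": [{"tx":15,"ty":-10,"tz":-40,"rx":0,"ry":0,"rz":0,"jaw":1},{"tx":30,"ty":-20,"tz":-80,"rx":0,"ry":0,"rz":0,"jaw":1},{"tx":30,"ty":-20,"tz":-120,"rx":0,"ry":0,"rz":0,"jaw":1},{"tx":30,"ty":-20,"tz":-150,"rx":0,"ry":0,"rz":0,"jaw":1},{"tx":30,"ty":-20,"tz":-180,"rx":0,"ry":0,"rz":0,"jaw":1},{"tx":30,"ty":-20,"tz":-200,"rx":0,"ry":0,"rz":0,"jaw":1},{"tx":30,"ty":-20,"tz":-215,"rx":0,"ry":0,"rz":0,"jaw":1},{"tx":30,"ty":-20,"tz":-222,"rx":0,"ry":0,"rz":0,"jaw":1},{"tx":30,"ty":-20,"tz":-222,"rx":0,"ry":0,"rz":0,"jaw":1}]}}

```text
time_s: 2.15
position: [0.4084, 0.1572, 0.0185]
tool_rot: [[-1.0, -0.0, -0.002], [-0.0, 1.0, -0.001], [0.002, -0.001, -1.0]]
ft_force: [0.9, -0.1, -0.4]
grip_width: 0.0853
```

```bash
python3 - <<'E'
from h import *
d=snap('wrist','w2');d=snap('side','s2')
a=cv2.resize(d['image'][190:290,270:400],None,fx=5,fy=5,interpolation=cv2.INTER_CUBIC);cv2.imwrite('pics/s2c.png',a[:,:,::-1])
E
```

```text
(no output)
```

View pics/w2.png

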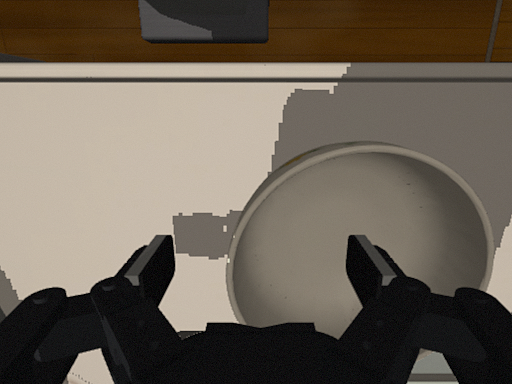

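View pics/s2c.png

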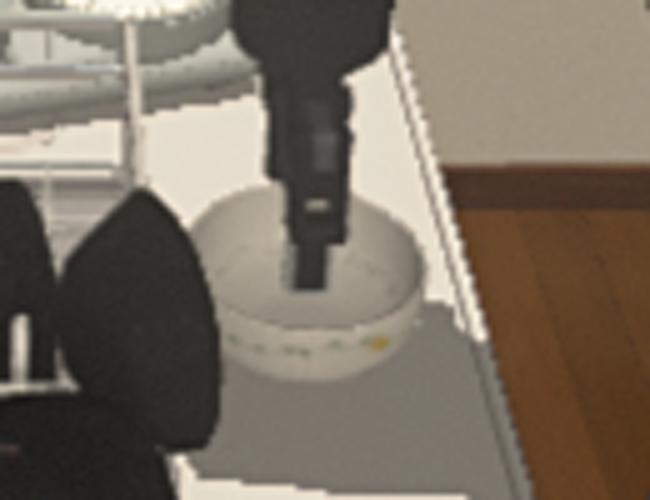

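Call:
{"name": "apply_moves", "arguments": {"plan": [{"tx":0,"ty":0,"tz":0,"rx":0,"ry":0,"rz":0,"jaw":0.2},{"tx":0,"ty":0,"tz":0,"rx":0,"ry":0,"rz":0,"jaw":-0.3},{"tx":0,"ty":0,"tz":0,"rx":0,"ry":0,"rz":0,"jaw":-1},{"tx":0,"ty":0,"tz":0,"rx":0,"ry":0,"rz":0,"jaw":-1},{"tx":0,"ty":0,"tz":0,"rx":0,"ry":0,"rz":0,"jaw":-1}], "grip_force": 40}}

```text
time_s: 2.75
position: [0.4093, 0.1567, 0.02]
tool_rot: [[-1.0, -0.0, 0.001], [-0.0, 1.0, -0.001], [-0.001, -0.001, -1.0]]
ft_force: [-2.9, -3.7, 13.4]
grip_width: 0.0213
```

```bash
python3 - <<'E'
from h import *
d=snap('wrist','w3')
E
```

```text
(no output)
```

View pics/w3.png

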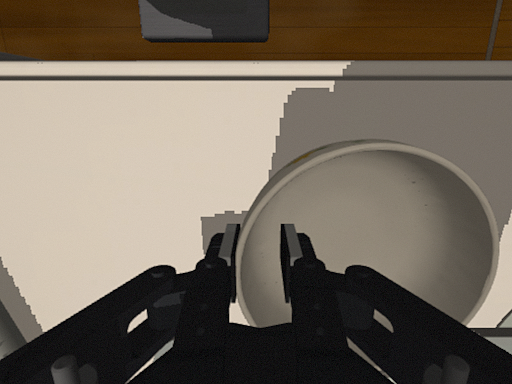

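Call:
{"name": "apply_moves", "arguments": {"plan": [{"tx":0,"ty":0,"tz":0,"rx":0,"ry":0,"rz":0,"jaw":-1},{"tx":0,"ty":0,"tz":0,"rx":0,"ry":0,"rz":0,"jaw":-1}]}}

```text
time_s: 3.0
position: [0.4094, 0.1569, 0.0208]
tool_rot: [[-1.0, 0.0, 0.002], [0.0, 1.0, -0.0], [-0.002, -0.0, -1.0]]
ft_force: [-2.3, -0.4, 10.7]
grip_width: 0.0207
```

```bash
python3 - <<'E'
from h import *
d=snap('wrist','w4');d=snap('side','s4')
a=cv2.resize(d['image'][190:290,270:400],None,fx=5,fy=5,interpolation=cv2.INTER_CUBIC);cv2.imwrite('pics/s4c.png',a[:,:,::-1])
E
```

```text
(no output)
```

View pics/w4.png

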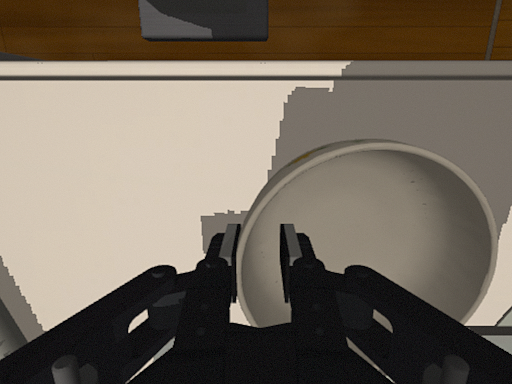

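View pics/s4c.png

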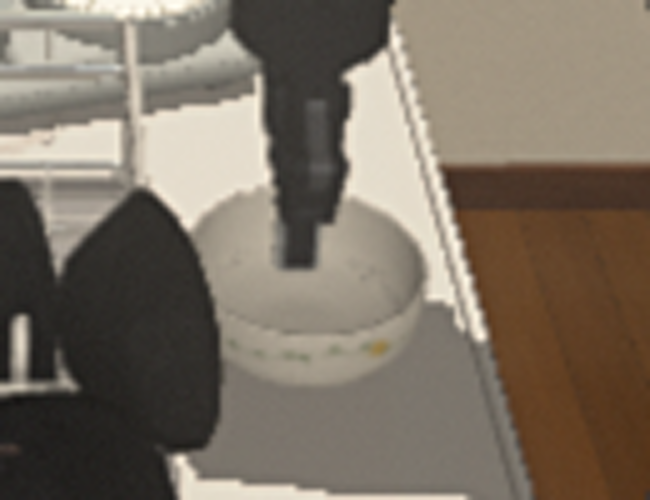

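Call:
{"name": "apply_moves", "arguments": {"plan": [{"tx":0,"ty":0,"tz":4,"rx":0,"ry":0,"rz":0,"jaw":0.2},{"tx":0,"ty":0,"tz":15,"rx":0,"ry":0,"rz":0,"jaw":0.2},{"tx":0,"ty":1,"tz":15,"rx":0.12,"ry":0,"rz":0,"jaw":0.2},{"tx":0,"ty":1,"tz":15,"rx":0.24,"ry":0,"rz":0,"jaw":0.2},{"tx":0,"ty":1,"tz":10,"rx":0.3,"ry":0,"rz":0,"jaw":0.2},{"tx":0,"ty":1,"tz":5,"rx":0.3,"ry":0,"rz":0,"jaw":0.2},{"tx":0,"ty":1,"tz":5,"rx":0.3,"ry":0,"rz":0,"jaw":0.2}]}}

```text
time_s: 3.8
position: [0.4091, 0.1577, 0.0253]
tool_rot: [[-1.0, 0.001, 0.0], [0.001, 0.956, 0.294], [0.0, 0.294, -0.956]]
ft_force: [-0.3, -0.2, 0.3]
grip_width: 0.0512
```

Call:
{"name": "apply_moves", "arguments": {"plan": [{"tx":0,"ty":0,"tz":0,"rx":0,"ry":0,"rz":0,"jaw":-0.3},{"tx":0,"ty":0,"tz":0,"rx":0,"ry":0,"rz":0,"jaw":-0.6},{"tx":0,"ty":0,"tz":0,"rx":0,"ry":0,"rz":0,"jaw":-1},{"tx":0,"ty":0,"tz":0,"rx":0,"ry":0,"rz":0,"jaw":-1},{"tx":0,"ty":0,"tz":0,"rx":0,"ry":0,"rz":0,"jaw":-1}], "grip_force": 40}}

```text
time_s: 4.3
position: [0.4091, 0.1579, 0.0254]
tool_rot: [[-1.0, 0.001, 0.0], [0.001, 0.956, 0.294], [0.0, 0.294, -0.956]]
ft_force: [-0.6, 1.5, 1.8]
grip_width: 0.0131
```

```bash
python3 - <<'E'
from h import *
d=snap('wrist','w5');d=snap('side','s5')
a=cv2.resize(d['image'][190:290,270:400],None,fx=5,fy=5,interpolation=cv2.INTER_CUBIC);cv2.imwrite('pics/s5c.png',a[:,:,::-1])
E
```

```text
(no output)
```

View pics/w5.png

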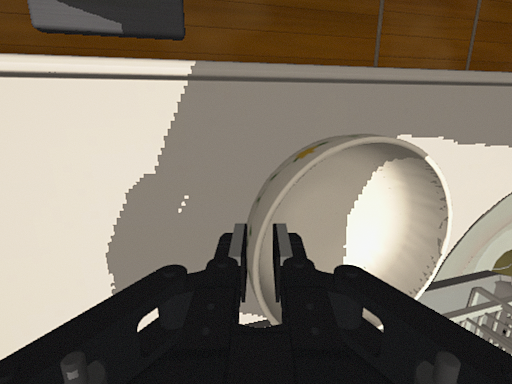

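View pics/s5c.png

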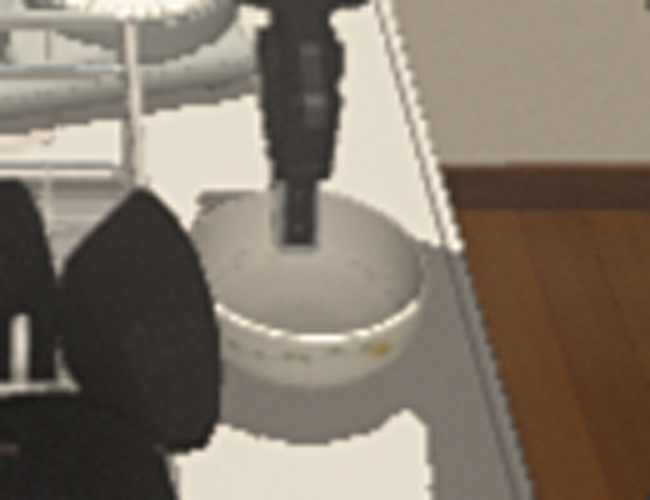

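Call:
{"name": "apply_moves", "arguments": {"plan": [{"tx":0,"ty":0,"tz":0,"rx":0,"ry":0,"rz":0,"jaw":-1},{"tx":0,"ty":0,"tz":5,"rx":0,"ry":0,"rz":0,"jaw":-1},{"tx":0,"ty":0,"tz":12,"rx":0,"ry":0,"rz":0,"jaw":-1},{"tx":0,"ty":0,"tz":15,"rx":0,"ry":0,"rz":0,"jaw":-1},{"tx":0,"ty":0,"tz":15,"rx":0,"ry":0,"rz":0,"jaw":-1}], "grip_force": 50}}

```text
time_s: 4.9
position: [0.4093, 0.1578, 0.0409]
tool_rot: [[-1.0, 0.001, 0.001], [0.001, 0.956, 0.294], [-0.001, 0.294, -0.956]]
ft_force: [0.2, 0.0, -1.8]
grip_width: 0.0122
```

```bash
python3 - <<'E'
from h import *
d=snap('wrist','w6');d=snap('side','s6')
a=cv2.resize(d['image'][170:280,270:400],None,fx=5,fy=5,interpolation=cv2.INTER_CUBIC);cv2.imwrite('pics/s6c.png',a[:,:,::-1])
E
```

```text
(no output)
```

View pics/w6.png

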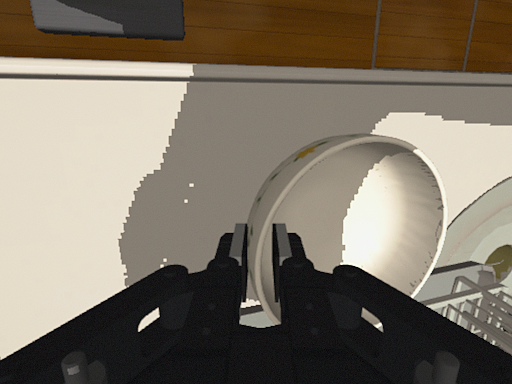

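View pics/s6c.png

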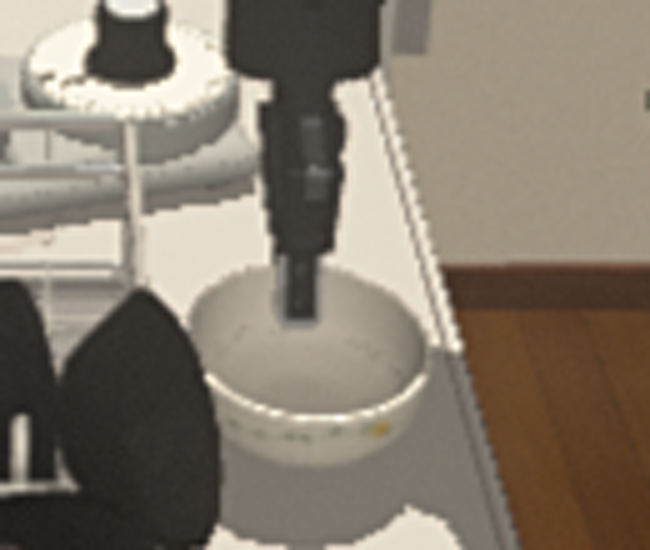

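```bash
python3 - <<'E'
from h import *
for n in ('w5','w6'):
    d=load(n);a=cv2.resize(d['image'][110:350,230:480],None,fx=2.5,fy=2.5,interpolation=cv2.INTER_CUBIC);cv2.imwrite('pics/%sc.png'%n,a[:,:,::-1])
snap('top','t6')
E
```

```text
(no output)
```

View pics/w5c.png

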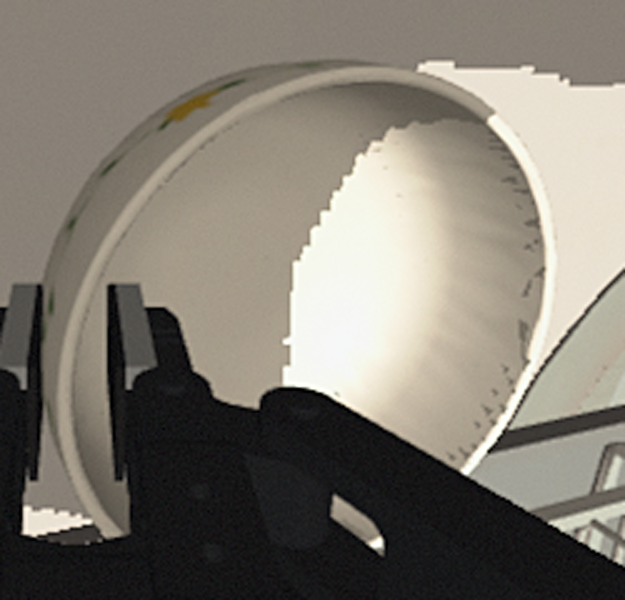

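View pics/w6c.png

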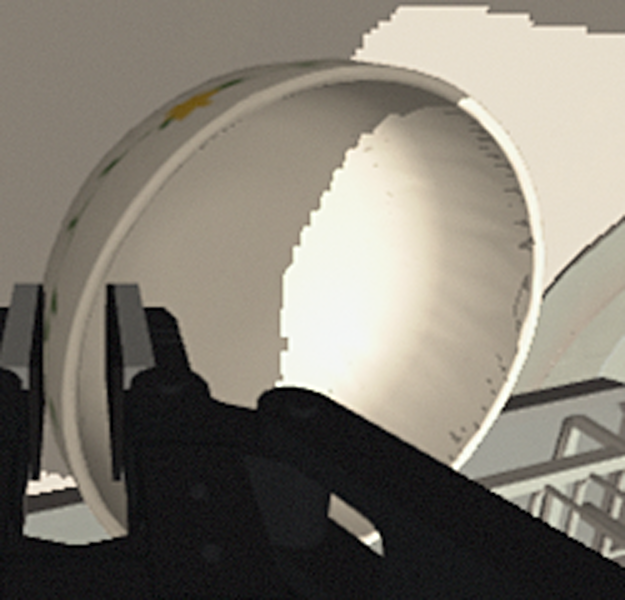

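View pics/t6.png

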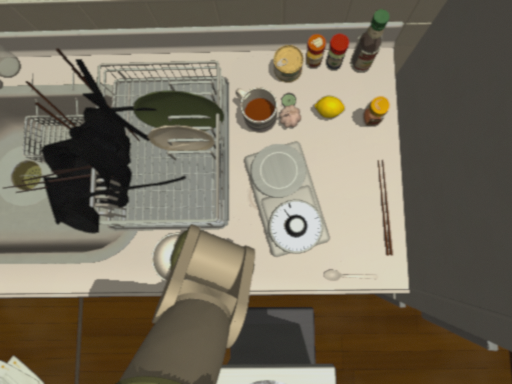

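```bash
python3 - <<'E'
from rim import *
np.set_printoptions(precision=4,suppress=True)
p5=np.array([(554,250),(530,155),(495,112),(440,80),(350,67),(250,95),(170,155),(100,240),(65,320),(55,400)])/2.5+[230,110]
d=load('w5')
for z in (.047,.052,.057): print(z,*circ(np.array([plane(d,*p,z) for p in p5])))
# pan and ring and knob from top, scale geometry
t=load('top0')
q=rimpts(t,(278.5,170),15,23);
print('ring',*circ(np.array([plane(t,*p,.05) for p in q])))
q=rimpts(t,(278.5,170),24,30);
print('pan',*circ(np.array([plane(t,*p,.05) for p in q])))
# knob top white/grey cap
q=rimpts(t,(297,225),4,9);
for z in(.092,): print('cap',*circ(np.array([plane(t,*p,z) for p in q])))
q=rimpts(t,(295.5,226),20,30);
for z in(.052,): print('disc',*circ(np.array([plane(t,*p,z) for p in q])))
E
```

```text
0.047 [0.4144 0.2086 0.0599] 0.00015895541123808407
0.052 [0.4111 0.2046 0.0573] 0.00015224710809660924
0.057 [0.4078 0.2007 0.0547] 0.0001455184655131496
ring [ 0.6103 -0.0368  0.0433] 0.0010322491345547448
pan [ 0.6129 -0.0374  0.0673] 0.0016476034558700822
cap [ 0.4787 -0.0733  0.0155] 0.0003276659207139803
disc [ 0.4775 -0.073   0.0591] 0.0008225651542876425
```

Call:
{"name": "apply_moves", "arguments": {"plan": [{"tx":0,"ty":0,"tz":20,"rx":0,"ry":0,"rz":0,"jaw":-1},{"tx":0,"ty":0,"tz":50,"rx":0,"ry":0,"rz":0,"jaw":-1},{"tx":0,"ty":-10,"tz":85,"rx":0,"ry":0,"rz":0,"jaw":-1},{"tx":0,"ty":-30,"tz":115,"rx":0,"ry":0,"rz":0,"jaw":-1},{"tx":0,"ty":-60,"tz":135,"rx":0,"ry":0,"rz":0,"jaw":-1},{"tx":0,"ty":-95,"tz":135,"rx":0,"ry":0,"rz":0,"jaw":-1},{"tx":0,"ty":-130,"tz":135,"rx":0,"ry":0,"rz":0,"jaw":-1},{"tx":5,"ty":-165,"tz":135,"rx":0,"ry":0,"rz":0,"jaw":-1},{"tx":20,"ty":-200,"tz":135,"rx":0,"ry":0,"rz":0,"jaw":-1},{"tx":45,"ty":-225,"tz":135,"rx":0,"ry":0,"rz":0,"jaw":-1},{"tx":70,"ty":-240,"tz":135,"rx":0,"ry":0,"rz":0,"jaw":-1},{"tx":80,"ty":-242,"tz":135,"rx":0,"ry":0,"rz":0,"jaw":-1}]}}

```text
time_s: 6.25
position: [0.4906, -0.086, 0.1746]
tool_rot: [[-1.0, 0.003, 0.001], [0.003, 0.956, 0.294], [0.0, 0.294, -0.956]]
ft_force: [-0.3, 0.4, -2.2]
grip_width: 0.0118
```

```bash
python3 - <<'E'
from rim import *
np.set_printoptions(precision=4,suppress=True)
t=load('top0');s=load('side0')
print(tri(t,(278.6,170.0),s,(222/4.5+200,163/4.5+150)), tri(t,(297,225),s,(432/4.5+200,92/4.5+150)))
snap('wrist','w7')
E
```

```text
(array([ 0.6106, -0.0359,  0.0635]), np.float64(0.0011847193039125662)) (array([ 0.4782, -0.0747,  0.0921]), np.float64(0.00027565889993492803))
```

View pics/w7.png

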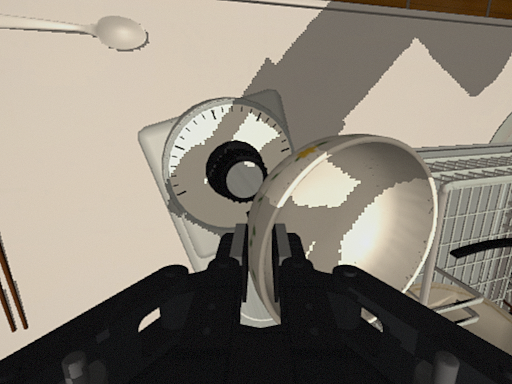

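```bash
python3 - <<'E'
from rim import *
np.set_printoptions(precision=4,suppress=True)
t=load('top0');s=load('side0')
for z in (.05,.0635): print((proj(s,(.6115,-.037,z))-[200,150])*4.5)
th=np.linspace(0,2*np.pi,200)
im=cv2.resize(s['image'][150:210,210:300],None,fx=8,fy=8,interpolation=cv2.INTER_CUBIC)
for z,c in ((.05,(255,0,0)),(.0635,(0,0,255))):
  for a in th:
    p=(proj(s,(.6115+.066*np.cos(a),-.037+.066*np.sin(a),z))-[210,150])*8+4
    cv2.circle(im,tuple(int(x) for x in p),1,c,-1)
cv2.imwrite('pics/sp.png',im[:,:,::-1])
E
```

```text
[222.169  180.6754]
[221.5027 162.2446]
```

View pics/sp.png

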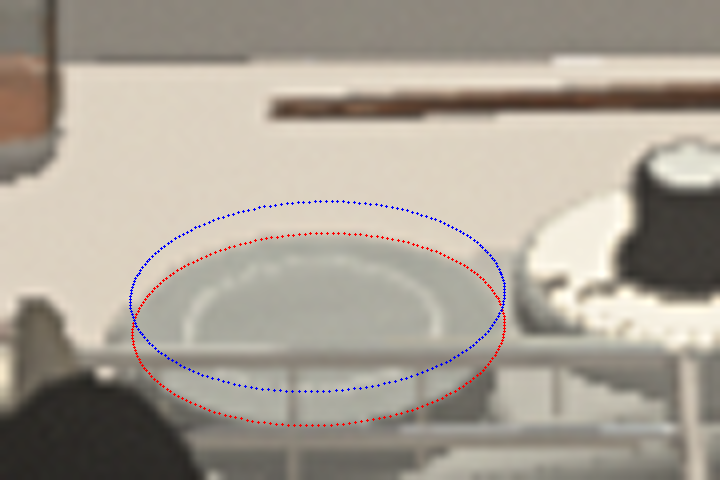

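Call:
{"name": "apply_moves", "arguments": {"plan": [{"tx":20,"ty":0,"tz":5,"rx":0,"ry":0,"rz":0,"jaw":-1},{"tx":50,"ty":1,"tz":5,"rx":0,"ry":0,"rz":0,"jaw":-1},{"tx":80,"ty":2,"tz":5,"rx":0,"ry":0,"rz":0,"jaw":-1},{"tx":105,"ty":2,"tz":0,"rx":0,"ry":0,"rz":0,"jaw":-1},{"tx":120,"ty":2,"tz":-20,"rx":0,"ry":0,"rz":0,"jaw":-1},{"tx":120,"ty":2,"tz":-45,"rx":0,"ry":0,"rz":0,"jaw":-1},{"tx":120,"ty":2,"tz":-65,"rx":0,"ry":0,"rz":0,"jaw":-1},{"tx":120,"ty":2,"tz":-80,"rx":0,"ry":0,"rz":0,"jaw":-1},{"tx":120,"ty":2,"tz":-88,"rx":0,"ry":0,"rz":0,"jaw":-1},{"tx":120,"ty":2,"tz":-88,"rx":0,"ry":0,"rz":0,"jaw":-1},{"tx":120,"ty":2,"tz":-88,"rx":0,"ry":0,"rz":0,"jaw":-1}]}}

```text
time_s: 7.4
position: [0.6108, -0.083, 0.0873]
tool_rot: [[-1.0, 0.002, 0.001], [0.002, 0.956, 0.294], [-0.001, 0.294, -0.956]]
ft_force: [0.4, -0.6, -1.8]
grip_width: 0.012
```

```bash
python3 - <<'E'
from h import *
snap('wrist','w8');t=snap('top','t8');d=snap('side','s8')
a=cv2.resize(d['image'][130:220,210:330],None,fx=5,fy=5,interpolation=cv2.INTER_CUBIC);cv2.imwrite('pics/s8c.png',a[:,:,::-1])
E
```

```text
(no output)
```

View pics/w8.png

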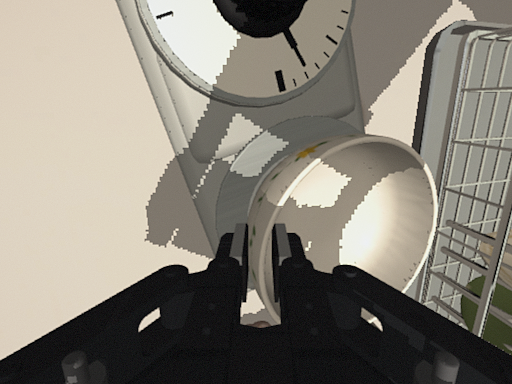

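View pics/s8c.png

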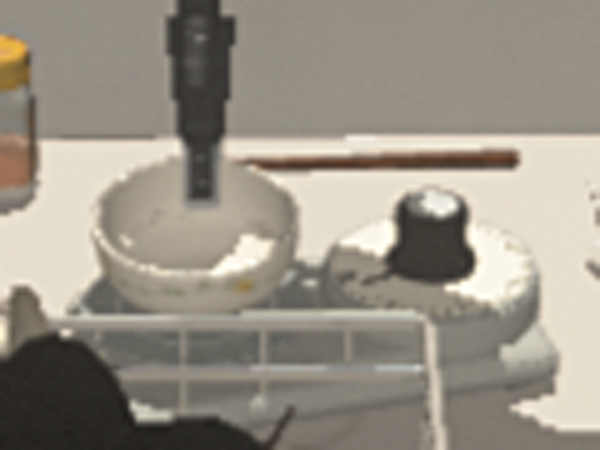

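View pics/t8.png

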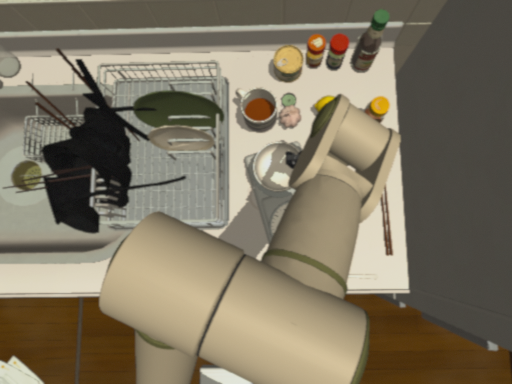

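Call:
{"name": "apply_moves", "arguments": {"plan": [{"tx":0,"ty":0,"tz":-4,"rx":0,"ry":0,"rz":0,"jaw":-1},{"tx":0,"ty":0,"tz":-8,"rx":0,"ry":0,"rz":0,"jaw":-1},{"tx":0,"ty":0,"tz":-12,"rx":0,"ry":0,"rz":0,"jaw":-1},{"tx":0,"ty":0,"tz":-12,"rx":0,"ry":0,"rz":0,"jaw":-1}]}}

```text
time_s: 7.95
position: [0.6111, -0.0834, 0.0751]
tool_rot: [[-1.0, 0.002, 0.002], [0.003, 0.956, 0.294], [-0.001, 0.294, -0.956]]
ft_force: [1.3, -0.7, 1.5]
grip_width: 0.012
```

```bash
python3 - <<'E'
from h import *
snap('wrist','w9')
d=snap('side','s9')
a=cv2.resize(d['image'][130:220,210:330],None,fx=5,fy=5,interpolation=cv2.INTER_CUBIC);cv2.imwrite('pics/s9c.png',a[:,:,::-1])
for i in range(3): print(env.observe()['ft_force'])
E
```

```text
[-0.21863983 -1.05318451  1.46312282]
[-0.21863983 -1.05318451  1.46312282]
[-0.21863983 -1.05318451  1.46312282]
```

View pics/s9c.png

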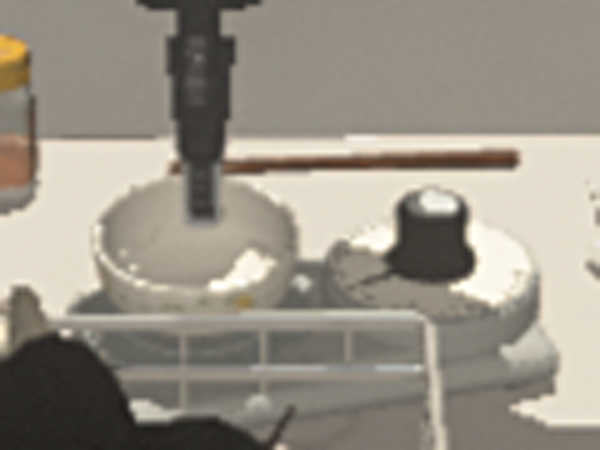

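View pics/w9.png

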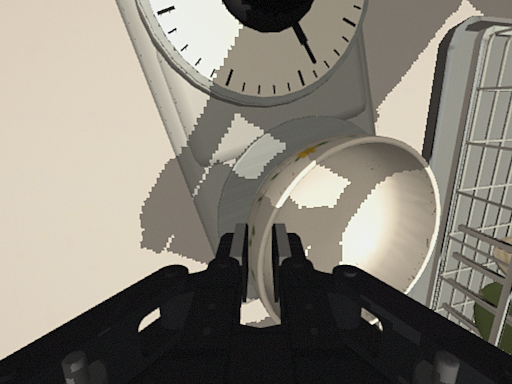

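Call:
{"name": "apply_moves", "arguments": {"plan": [{"tx":0,"ty":0,"tz":-1,"rx":0,"ry":0,"rz":0,"jaw":-1},{"tx":0,"ty":0,"tz":-1,"rx":0,"ry":0,"rz":0,"jaw":-0.65},{"tx":0,"ty":0,"tz":-1,"rx":0,"ry":0,"rz":0,"jaw":-0.5},{"tx":0,"ty":0,"tz":-1,"rx":0,"ry":0,"rz":0,"jaw":-0.3},{"tx":0,"ty":0,"tz":-1,"rx":0,"ry":0,"rz":0,"jaw":-0.2},{"tx":0,"ty":0,"tz":-1,"rx":0,"ry":0,"rz":0,"jaw":-0.2}]}}

```text
time_s: 8.65
position: [0.6112, -0.0833, 0.0746]
tool_rot: [[-1.0, 0.002, 0.002], [0.002, 0.956, 0.294], [-0.001, 0.294, -0.956]]
ft_force: [-0.5, -0.1, -0.1]
grip_width: 0.0342
```

```bash
python3 - <<'E'
from h import *
snap('wrist','w10')
E
```

```text
(no output)
```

View pics/w10.png

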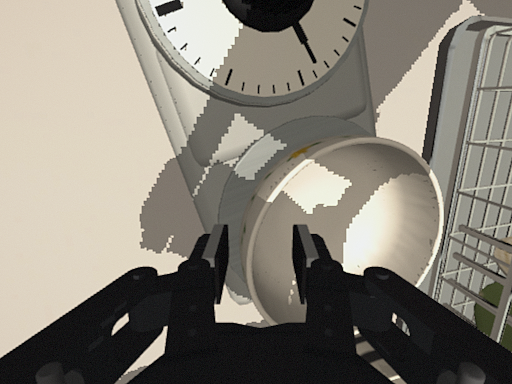

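Call:
{"name": "apply_moves", "arguments": {"plan": [{"tx":0,"ty":-6,"tz":20,"rx":0,"ry":0,"rz":0,"jaw":-0.2},{"tx":0,"ty":-18,"tz":55,"rx":0,"ry":0,"rz":0,"jaw":-0.2},{"tx":0,"ty":-28,"tz":90,"rx":0,"ry":0,"rz":0,"jaw":-0.2},{"tx":-10,"ty":-20,"tz":125,"rx":-0.1,"ry":0,"rz":0,"jaw":0.2},{"tx":-30,"ty":0,"tz":150,"rx":-0.2,"ry":0,"rz":0,"jaw":0.6},{"tx":-60,"ty":10,"tz":150,"rx":-0.299,"ry":0,"rz":0,"jaw":1},{"tx":-65,"ty":10,"tz":150,"rx":-0.299,"ry":0,"rz":0,"jaw":1},{"tx":-65,"ty":10,"tz":150,"rx":-0.299,"ry":0,"rz":0,"jaw":1},{"tx":-65,"ty":10,"tz":150,"rx":-0.299,"ry":0,"rz":0,"jaw":1}]}}

```text
time_s: 9.6
position: [0.5467, -0.074, 0.2243]
tool_rot: [[-1.0, 0.003, 0.002], [0.003, 1.0, -0.0], [-0.002, -0.0, -1.0]]
ft_force: [0.1, 0.6, -0.3]
grip_width: 0.0858
```

```bash
python3 - <<'E'
from h import *
snap('wrist','w11');d=snap('side','s11')
a=cv2.resize(d['image'][130:220,210:330],None,fx=5,fy=5,interpolation=cv2.INTER_CUBIC);cv2.imwrite('pics/s11c.png',a[:,:,::-1])
E
```

```text
(no output)
```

View pics/w11.png

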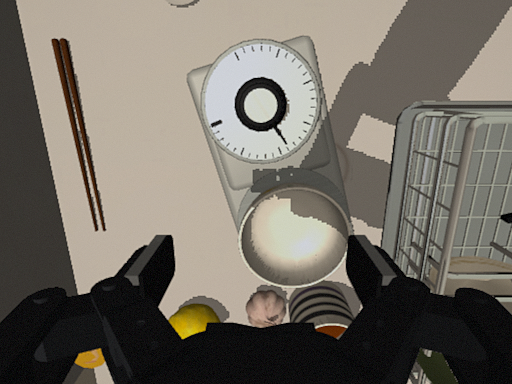

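View pics/s11c.png

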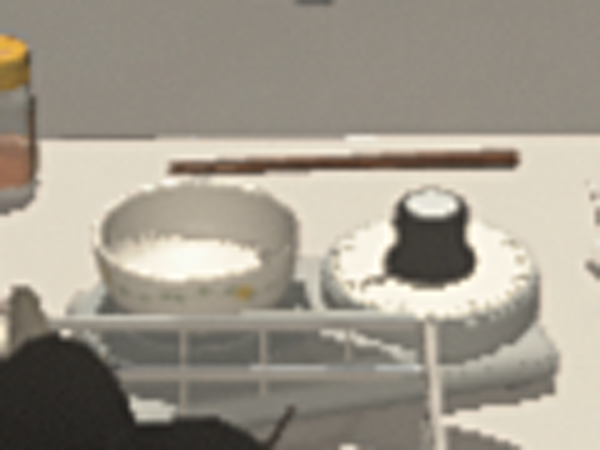

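```bash
cat > dial.py <<'E'
from rim import *
np.set_printoptions(precision=4,suppress=True)
def crop(f,c,w,s,o):
    d=load(f);x,y=c;a=cv2.resize(d['image'][y-w:y+w,x-w:x+w],None,fx=s,fy=s,interpolation=cv2.INTER_CUBIC);cv2.imwrite('pics/%s.png'%o,a[:,:,::-1])
E
python3 - <<'E'
from dial import *
d=load('w11'); crop('w11',(261,101),70,4.2,'w11c')
q=rimpts(d,(261,101),55,64)
for z in(.052,): print('disc',*circ(np.array([plane(d,*p,z) for p in q])))
q=rimpts(d,(260,104),12,19)
for z in(.092,): print('cap',*circ(np.array([plane(d,*p,z) for p in q])))
q=rimpts(d,(295,236),50,60)[:40]
for z in(.096,.102): print('bowl',*circ(np.array([plane(d,*p,z) for p in q])))
E
```

```text
disc [ 0.479  -0.0722  0.0594] 0.0020978467124792045
cap [ 0.4803 -0.0724  0.0152] 0.0001225974297212563
bowl [ 0.6142 -0.0371  0.0554] 0.0007311973744093744
bowl [ 0.6112 -0.0379  0.0542] 0.0007142400183285762
```

View pics/w11c.png

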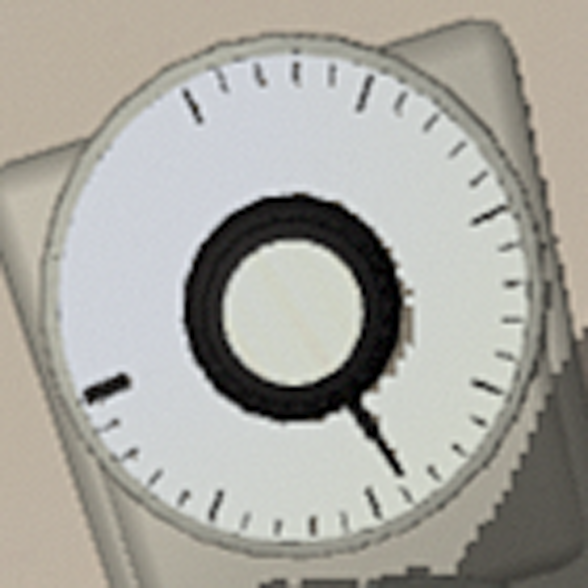

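```bash
python3 - <<'E'
from dial import *
d=load('w11');k=np.array([.4795,-.0728])
n=plane(d,401/4.2+191,472/4.2+31,.055)[:2]-k; z=plane(d,107/4.2+191,389/4.2+31,.052)[:2]-k
an=np.degrees(np.arctan2(n[1],n[0]));az=np.degrees(np.arctan2(z[1],z[0]))
print(n,np.hypot(*n),an,z,np.hypot(*z),az,an-az)
print(env.observe()['q'])
E
```

```text
[0.0409 0.0285] 0.04984432152887839 34.855943012104376 [ 0.0201 -0.046 ] 0.05025105534942774 -66.37018230533482 101.2261253174392
[ -20.0316   22.2648   74.863     0.0143   82.7918 -109.8596]
```

Call:
{"name": "apply_moves", "arguments": {"plan": [{"tx":-35,"ty":1,"tz":-20,"rx":0,"ry":0,"rz":0,"jaw":1},{"tx":-68,"ty":1,"tz":-50,"rx":0,"ry":0,"rz":0,"jaw":1},{"tx":-68,"ty":1,"tz":-80,"rx":0,"ry":0,"rz":0,"jaw":1},{"tx":-68,"ty":1,"tz":-110,"rx":0,"ry":0,"rz":0,"jaw":1},{"tx":-68,"ty":1,"tz":-135,"rx":0,"ry":0,"rz":0,"jaw":1},{"tx":-68,"ty":1,"tz":-153,"rx":0,"ry":0,"rz":0,"jaw":1},{"tx":-68,"ty":1,"tz":-160,"rx":0,"ry":0,"rz":0,"jaw":1},{"tx":-68,"ty":1,"tz":-160,"rx":0,"ry":0,"rz":0,"jaw":1}]}}

```text
time_s: 10.5
position: [0.4789, -0.0736, 0.0631]
tool_rot: [[-1.0, 0.004, -0.0], [0.004, 1.0, 0.001], [0.0, 0.001, -1.0]]
ft_force: [-0.0, -0.1, 0.6]
grip_width: 0.0853
```

```bash
python3 - <<'E'
from dial import *
snap('wrist','w12'); print(env.observe()['position'])
E
```

```text
[ 0.4793 -0.0737  0.0639]
```

View pics/w12.png

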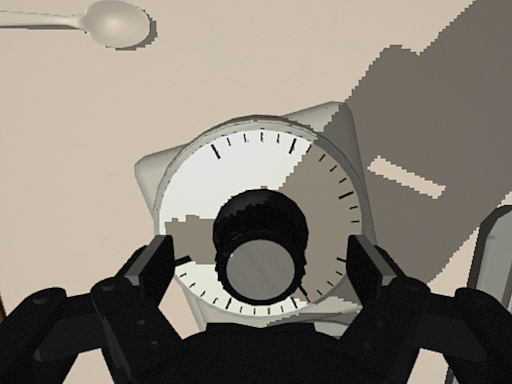

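Call:
{"name": "apply_moves", "arguments": {"plan": [{"tx":0,"ty":0,"tz":0,"rx":0,"ry":0,"rz":0,"jaw":0.3},{"tx":0,"ty":0,"tz":0,"rx":0,"ry":0,"rz":0,"jaw":0.1},{"tx":0,"ty":0,"tz":0,"rx":0,"ry":0,"rz":0,"jaw":-0.3},{"tx":0,"ty":0,"tz":0,"rx":0,"ry":0,"rz":0,"jaw":-1},{"tx":0,"ty":0,"tz":0,"rx":0,"ry":0,"rz":0,"jaw":-1}], "grip_force": 80}}

```text
time_s: 11.05
position: [0.4795, -0.0737, 0.0649]
tool_rot: [[-1.0, 0.004, 0.003], [0.004, 1.0, -0.001], [-0.003, -0.001, -1.0]]
ft_force: [-1.6, 0.8, 7.7]
grip_width: 0.0378
```

Call:
{"name": "apply_moves", "arguments": {"plan": [{"tx":0,"ty":0,"tz":-2,"rx":0,"ry":0,"rz":0,"jaw":-1},{"tx":0,"ty":0,"tz":-2,"rx":0,"ry":0,"rz":0,"jaw":-1}]}}

```text
time_s: 11.25
position: [0.4796, -0.0737, 0.0647]
tool_rot: [[-1.0, 0.003, 0.004], [0.003, 1.0, -0.001], [-0.004, -0.001, -1.0]]
ft_force: [-6.3, 1.0, 20.0]
grip_width: 0.0379
```

Call:
{"name": "apply_moves", "arguments": {"plan": [{"tx":-1,"ty":0,"tz":-2,"rx":0,"ry":0,"rz":0,"jaw":-1},{"tx":-1,"ty":0,"tz":-2,"rx":0,"ry":0,"rz":0,"jaw":-1}], "grip_force": 90}}

```text
time_s: 11.45
position: [0.4796, -0.0737, 0.0648]
tool_rot: [[-1.0, 0.003, 0.008], [0.003, 1.0, -0.002], [-0.008, -0.002, -1.0]]
ft_force: [-2.0, 2.6, 18.5]
grip_width: 0.0377
```

Call:
{"name": "apply_moves", "arguments": {"plan": [{"tx":-1,"ty":0,"tz":-2,"rx":0,"ry":0,"rz":-0.07,"jaw":-1},{"tx":-1,"ty":0,"tz":-2,"rx":0,"ry":0,"rz":-0.14,"jaw":-1},{"tx":-1,"ty":0,"tz":-2,"rx":0,"ry":0,"rz":-0.21,"jaw":-1}]}}

```text
time_s: 11.75
position: [0.4796, -0.0737, 0.0648]
tool_rot: [[-0.977, 0.214, 0.011], [0.214, 0.977, -0.005], [-0.012, -0.003, -1.0]]
ft_force: [-1.6, 2.3, 17.7]
grip_width: 0.0376
```

```bash
python3 - <<'E'
from dial import *
snap('wrist','w13');o=env.observe();print(o['ft_force'],o['wrist_torque'])
E
```

```text
[-2.3343  1.3839 18.54  ] [ 0.532   0.5065 -0.0949]
```

View pics/w13.png

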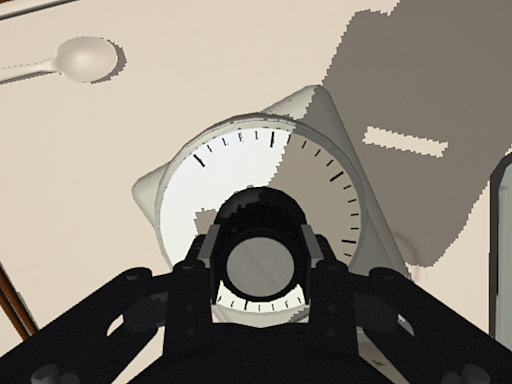

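```bash
python3 - <<'E'
from dial import *
a=load('w12');b=load('w13')
for p,q in [((217,152),(199,160)),((293,146),(271,139)),((347,195),(336,176))]: print(plane(a,*p,.052)[:2],plane(b,*q,.052)[:2])
E
```

```text
[ 0.4344 -0.0952] [ 0.4337 -0.0963]
[ 0.4313 -0.0547] [ 0.431  -0.0558]
[ 0.4588 -0.0239] [ 0.4585 -0.0249]
```

Call:
{"name": "apply_moves", "arguments": {"plan": [{"tx":-1,"ty":0,"tz":-2,"rx":0,"ry":0,"rz":-0.08,"jaw":-1},{"tx":-1,"ty":0,"tz":-2,"rx":0,"ry":0,"rz":-0.16,"jaw":-1},{"tx":-1,"ty":0,"tz":-2,"rx":0,"ry":0,"rz":-0.24,"jaw":-1},{"tx":-1,"ty":0,"tz":-2,"rx":0,"ry":0,"rz":-0.32,"jaw":-1},{"tx":-1,"ty":0,"tz":-2,"rx":0,"ry":0,"rz":-0.4,"jaw":-1}]}}

```text
time_s: 12.3
position: [0.4796, -0.0738, 0.0648]
tool_rot: [[-0.813, 0.583, 0.012], [0.582, 0.813, -0.01], [-0.015, -0.001, -1.0]]
ft_force: [-2.5, 3.1, 17.7]
grip_width: 0.038
```

```bash
python3 - <<'E'
from dial import *
snap('wrist','w14');o=env.observe();print(o['ft_force'],o['wrist_torque'])
E
```

```text
[-2.2791  2.4801 18.8059] [ 0.5008  0.5101 -0.0993]
```

View pics/w14.png

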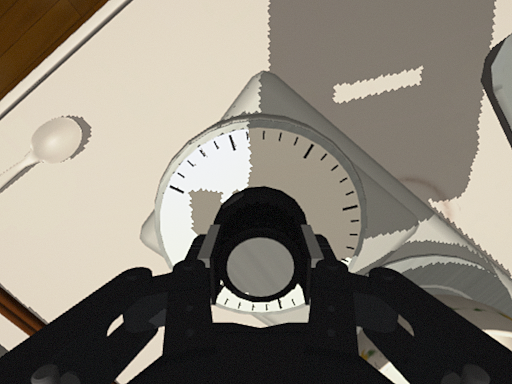

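```bash
python3 - <<'E'
from h import *
L=[cv2.resize(load(n)['image'][225:325,195:325],None,fx=4,fy=4,interpolation=cv2.INTER_CUBIC)[:, :] for n in('w12','w14')]
cv2.imwrite('pics/n.png',cv2.resize(np.hstack(L),(800,308))[:,:,::-1])
E
```

```text
(no output)
```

View pics/n.png

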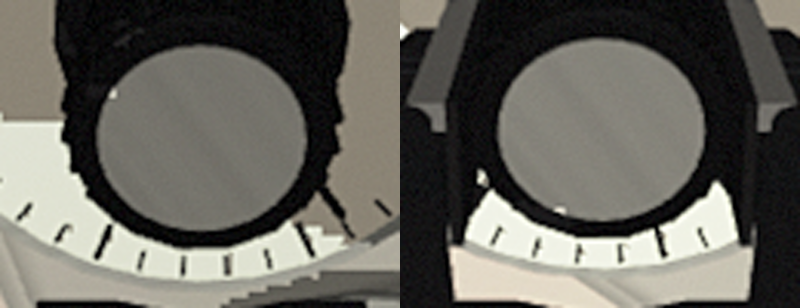

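```bash
python3 - <<'E'
from h import *
d=snap('side','s14')
a=cv2.resize(d['image'][145:215,240:340],None,fx=7,fy=7,interpolation=cv2.INTER_CUBIC);cv2.imwrite('pics/s14c.png',a[:,:,::-1])
E
```

```text
(no output)
```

View pics/s14c.png

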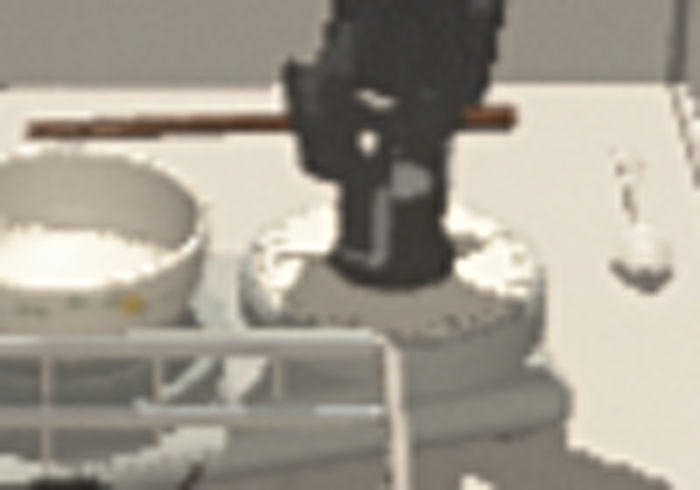

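Call:
{"name": "apply_moves", "arguments": {"plan": [{"tx":-1,"ty":-0.5,"tz":-2,"rx":0,"ry":0,"rz":-0.1,"jaw":-1},{"tx":-1,"ty":-0.5,"tz":-2,"rx":0,"ry":0,"rz":-0.2,"jaw":-1},{"tx":-1,"ty":-0.5,"tz":-2,"rx":0,"ry":0,"rz":-0.3,"jaw":-1},{"tx":-1,"ty":-0.5,"tz":-2,"rx":0,"ry":0,"rz":-0.4,"jaw":-1},{"tx":-1,"ty":-0.5,"tz":-2,"rx":0,"ry":0,"rz":-0.5,"jaw":-1},{"tx":-1,"ty":-0.5,"tz":-2,"rx":0,"ry":0,"rz":-0.58,"jaw":-1}]}}

```text
time_s: 13.0
position: [0.4795, -0.0739, 0.0648]
tool_rot: [[-0.358, 0.934, 0.008], [0.934, 0.358, -0.015], [-0.017, 0.002, -1.0]]
ft_force: [-2.8, 4.9, 19.5]
grip_width: 0.038
```

```bash
python3 - <<'E'
from dial import *
snap('wrist','w15')
d=snap('side','s15')
a=cv2.resize(d['image'][145:215,240:340],None,fx=7,fy=7,interpolation=cv2.INTER_CUBIC);cv2.imwrite('pics/s15c.png',a[:,:,::-1])
E
```

```text
(no output)
```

View pics/s15c.png

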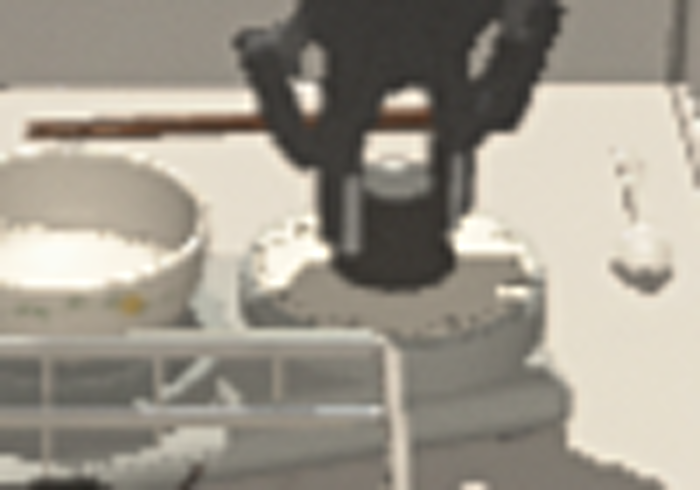

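View pics/w15.png

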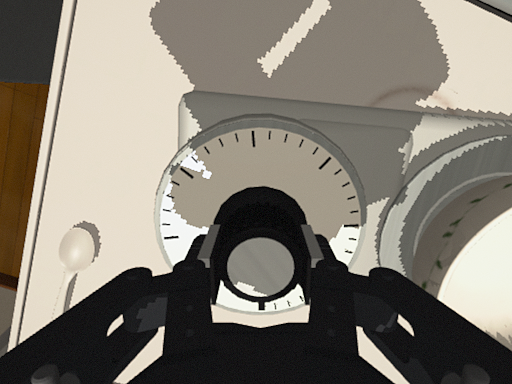

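Call:
{"name": "apply_moves", "arguments": {"plan": [{"tx":-1,"ty":0.5,"tz":-2,"rx":0,"ry":0,"rz":-0.08,"jaw":-1},{"tx":-1,"ty":0.5,"tz":-2,"rx":0,"ry":0,"rz":-0.16,"jaw":-1},{"tx":-1,"ty":0.5,"tz":-2,"rx":0,"ry":0,"rz":-0.24,"jaw":-1},{"tx":-1,"ty":0.5,"tz":-2,"rx":0,"ry":0,"rz":-0.32,"jaw":-1},{"tx":-1,"ty":0.5,"tz":-2,"rx":0,"ry":0,"rz":-0.4,"jaw":-1},{"tx":-1,"ty":0.5,"tz":-2,"rx":0,"ry":0,"rz":-0.48,"jaw":-1},{"tx":-1,"ty":0.5,"tz":-2,"rx":0,"ry":0,"rz":-0.54,"jaw":-1},{"tx":-1,"ty":0.5,"tz":-2,"rx":0,"ry":0,"rz":-0.565,"jaw":-1},{"tx":-1,"ty":0.5,"tz":-2,"rx":0,"ry":0,"rz":-0.565,"jaw":-1}]}}

```text
time_s: 14.0
position: [0.4794, -0.0738, 0.0648]
tool_rot: [[0.197, 0.98, 0.002], [0.98, -0.197, -0.018], [-0.018, 0.006, -1.0]]
ft_force: [-3.2, -0.7, 18.5]
grip_width: 0.0379
```

```bash
python3 - <<'E'
from dial import *
snap('wrist','w16')
o=env.observe();print(o['ft_force'],o['wrist_torque'])
E
```

```text
[-2.601   0.2754 18.7258] [ 0.2222  0.6826 -0.079 ]
```

View pics/w16.png

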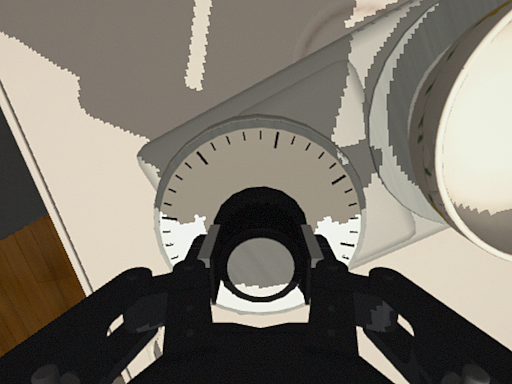

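Call:
{"name": "apply_moves", "arguments": {"plan": [{"tx":0,"ty":0,"tz":0,"rx":0,"ry":0,"rz":0,"jaw":-1},{"tx":0,"ty":0,"tz":0,"rx":0,"ry":0,"rz":0,"jaw":0.2},{"tx":0,"ty":0,"tz":0,"rx":0,"ry":0,"rz":0,"jaw":0.6},{"tx":0,"ty":0,"tz":0,"rx":0,"ry":0,"rz":0,"jaw":1},{"tx":0,"ty":0,"tz":10,"rx":0,"ry":0,"rz":0,"jaw":1},{"tx":0,"ty":0,"tz":40,"rx":0,"ry":0,"rz":0,"jaw":1},{"tx":0,"ty":0,"tz":80,"rx":0,"ry":0,"rz":0.1,"jaw":1},{"tx":0,"ty":0,"tz":120,"rx":0,"ry":0,"rz":0.22,"jaw":1},{"tx":0,"ty":0,"tz":160,"rx":0,"ry":0,"rz":0.36,"jaw":1},{"tx":0,"ty":0,"tz":160,"rx":0,"ry":0,"rz":0.5,"jaw":1},{"tx":0,"ty":0,"tz":160,"rx":0,"ry":0,"rz":0.64,"jaw":1}]}}

```text
time_s: 15.15
position: [0.4796, -0.0739, 0.2267]
tool_rot: [[-0.432, 0.902, 0.016], [0.901, 0.433, -0.015], [-0.02, 0.008, -1.0]]
ft_force: [0.1, -0.1, -0.9]
grip_width: 0.0859
```

Call:
{"name": "apply_moves", "arguments": {"plan": [{"tx":10,"ty":0,"tz":0,"rx":0,"ry":0,"rz":0.14,"jaw":1},{"tx":20,"ty":0,"tz":0,"rx":0,"ry":0,"rz":0.28,"jaw":1},{"tx":30,"ty":0,"tz":0,"rx":0,"ry":0,"rz":0.42,"jaw":1},{"tx":40,"ty":0,"tz":0,"rx":0,"ry":0,"rz":0.56,"jaw":1},{"tx":50,"ty":0,"tz":0,"rx":0,"ry":0,"rz":0.7,"jaw":1},{"tx":60,"ty":0,"tz":0,"rx":0,"ry":0,"rz":0.84,"jaw":1},{"tx":67,"ty":0,"tz":0,"rx":0,"ry":0,"rz":0.98,"jaw":1},{"tx":67,"ty":0,"tz":0,"rx":0,"ry":0,"rz":1.12,"jaw":1},{"tx":67,"ty":0,"tz":0,"rx":0,"ry":0,"rz":1.12,"jaw":1}]}}

```text
time_s: 16.05
position: [0.5466, -0.0738, 0.2271]
tool_rot: [[-1.0, 0.002, 0.02], [0.002, 1.0, 0.008], [-0.02, 0.008, -1.0]]
ft_force: [-0.5, 0.5, -0.3]
grip_width: 0.0853
```

```bash
python3 - <<'E'
from dial import *
snap('wrist','w17'); crop('w17',(261,101),70,4.2,'w17c');print(env.observe()['position'])
E
```

```text
[ 0.5465 -0.0738  0.2271]
```

View pics/w17.png

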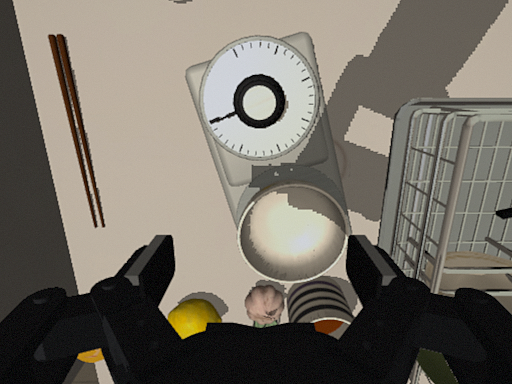

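View pics/w17c.png

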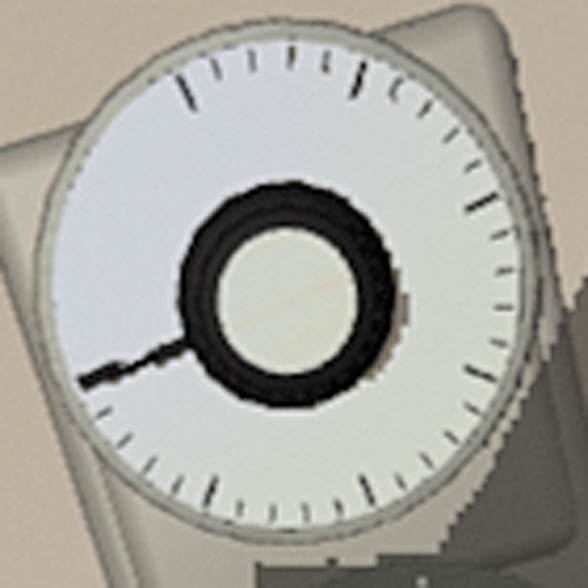

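```bash
python3 - <<'E'
from dial import *
d=load('w17');a=cv2.resize(d['image'][100:140,195:255],None,fx=12,fy=12,interpolation=cv2.INTER_NEAREST);cv2.imwrite('pics/z.png',a[:,:,::-1])
print(proj(d,(.4795,-.0732,.055)),proj(d,(.4795,-.0732,.052)))
q=rimpts(d,(259.5,98),55,64)
print('disc',*circ(np.array([plane(d,*p,.052) for p in q])))
t=snap('top','t17'); s=snap('side','s17')
def scale(f):
  for n,c,r0,r1,z in (('ring',(278.5,170),24,30,.05),('disc',(295.5,226),20,30,.052),('cap',(297,225),4,9,.092)):
    print(f,n,*circ(np.array([plane(load(f),*p,z) for p in rimpts(load(f),c,r0,r1)])))
E
```

```text
[258.0023 100.7846] [257.9977 100.7217]
disc [ 0.4791 -0.0718  0.0597] 0.0023702272773093863
```

View pics/z.png

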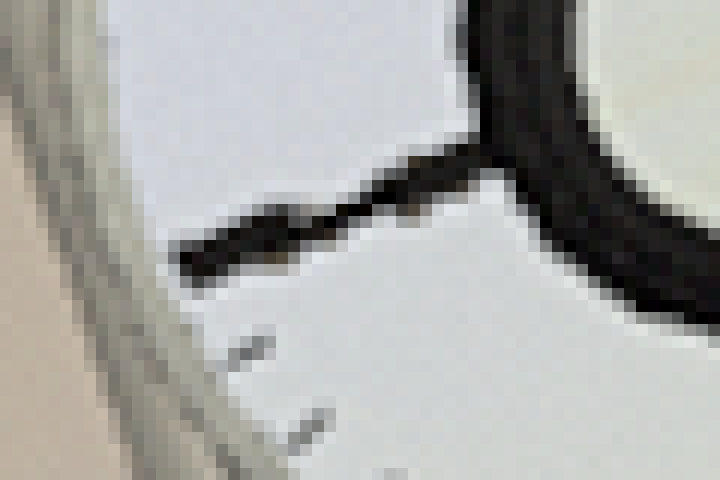

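View pics/t17.png

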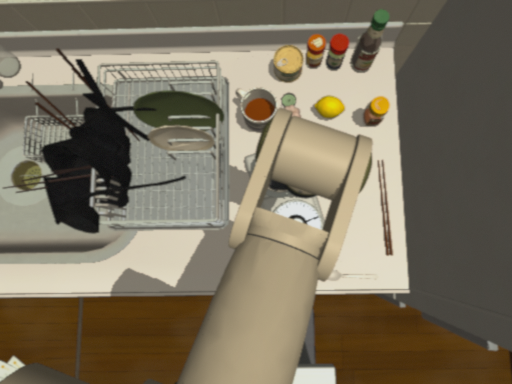

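```bash
python3 - <<'E'
from dial import *
a=load('w11');b=load('w17')
q=lambda d,c:circ(np.array([plane(d,*p,.092) for p in rimpts(d,c,12,19)]))[0]
print(q(a,(260,104)),q(b,(259,101)))
r=lambda d,c:circ(np.array([plane(d,*p,.097) for p in rimpts(d,c,50,60)[:40]]))[0]
print(r(a,(295,236)),r(b,(293,232)))
print(env.observe()['qvel'],env.close_job())
E
```

```text
[ 0.4803 -0.0724  0.0152] [ 0.4803 -0.0724  0.0152]
[ 0.6137 -0.0372  0.0552] [ 0.613  -0.036   0.0568]
the job is handed in; nothing more can be done
[ 0.0585  0.0346  0.0987  0.0315 -0.1601 -0.5948] None
```

The bowl is on the pan, the needle is back over the zero mark, and the job is handed in. It took about 16 of the 70 s; the hand-in gives no verdict, so the checks below are mine from the camera images.

**Bowl:** My first pinch stalled: one fingertip rested on the inside slope of the bowl, at 21 mm opening. I opened, tilted the gripper 0.3 rad to follow the wall, and gripped again at 12–13 mm. The bowl went down about in the middle of the pan and was released without a drop.

**Knob:** I measured 101° between the needle and the zero mark, gripped the knob at 90 N and turned it 101° clockwise. About 18 N pressed down throughout, and sideways force stayed at 6 N or less.

**Last checks:**
- **Needle:** it lies on the zero bar, roughly 1 mm off at most by eye.
- **Bowl:** its centre measured (0.613, -0.036) m against the pan's (0.613, -0.037) m.
- **Scale:** the knob's position was unchanged before and after turning (0.480, -0.072), and the dial marks stayed within about 1 mm early in the turn. The scale's far end was hidden under the bowl, so I did not measure it directly.
- **Robot and other things:** the arm stood clear at hand-in, and the other things looked undisturbed.

**A measurement that disagreed:** my first two-view reading of the pan put it 63 mm high. Its outline in the side view fits the stated 50 mm, and the bowl touched down where 50 mm predicts, so I took the first reading as poor pixel picking.

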